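# Switch the hose manifold to the open nozzle, then open its feed tap

### The arm

A 7-joint arm with a two-finger parallel gripper is mounted at the origin on the work surface; the furniture and walls round the work are solid. World frame = base frame: x ahead of the robot, y to its left, z up, the work surface at z = 0. Lengths are in m, angles in degrees, forces in N, time in s.
With the tool pointing down it reaches from about 0.425 to 0.875 m from the base axis. Payload 4.7 kg.
Tool frame: the origin (TCP) lies between the finger pads; the fingertips stand 8 mm ahead of it and the grasp point (between the pads) lies 11 mm behind it (env.tip_extent is the distance from the TCP to the fingertips, in m); z points along the fingers, y is the line along which they close (so a half turn about z gives the same grasp; the last joint's range is limited). The gripper opens to 87 mm and grips with 3 to 60 N. Pads are 19 mm wide; open, the fingers measure 117 mm over their backs; the gripper's body (75 mm by 190 mm) begins 51 mm behind the grasp point.
Start: joints at [-72.015, 18.392, -4.016, 83.108, 1.295, 78.541, -3.26], TCP at [0.192, 0.621, 0.231] pointing down, gripper open.
Joint ranges: [-163.93, 163.93], [-17.29, 119.83], [-79.2, 71.16], [3.27, 140.29], [-89.18, 269.18], [5.43, 117.66], [-154.24, 154.24]. Speed limits (degrees/s): [147.25, 147.25, 180, 180, 180, 180, 180].

### API

Orientations are given as [roll, pitch, yaw] about the fixed x, y, z axes, in that order (R = Rz(yaw) Ry(pitch) Rx(roll)).
In Python, from cell import sensors, vision, workorder, env gives the robot as it stands.
- The arm moves only by the tool drive_tool, never from a script. Its argument "moves" is a list of rows, each an object of numbers: "x", "y", "z": the shift along the tool's x, y, z in mm; "rx", "ry", "rz": the turn, a rotation vector about the tool's x, y, z in rad; "fingers": the closure, from -1 (fully open) to 1 (shut). In form: [{"x": .., "y": .., "z": .., "rx": .., "ry": .., "rz": .., "fingers": ..}, ...]. A call has 1 to 20 rows; each row is the pose to reach, as a shift and turn from the pose commanded when the call began, along the tool's axes at that moment; what a row does not reach only later rows make up. A row lasts 1/8 s, in which the tool goes at most 62.5 mm and 10.7 degrees, less where a joint would pass 70% of its speed; a pose out of reach is approached as far as the arm can. A call with a gripper value outside its range is refused whole. The fingers move at their own pace and stop on an object; "force" is the grip in N (left out, the last holds). Time passes only in rows, so rows that repeat a pose let the fingers close. It gives the time, the measured TCP pose, the force, the opening and the grip force at its end, in the units of the state.
- sensors.get_obs(): the state, without advancing time (a new reading comes with each control period).
- vision.read_camera(name): name is "scene" or "top"; returns a dict with "image" (384x512x3 uint8, red, green, blue), "fx", "fy", "cx", "cy" (pixels), "k1" (the pictures are not rectified: a ray, as slopes to the right and down, at radius r is drawn at 1 + k1 r^2 times it, then the intrinsics apply), "R" (3x3) and "t" (3): a world point X has camera coordinates R X + t. Camera axes: x right, y down, z forward; pixel columns grow to the right and rows downward; lengths in m; the calibration is good to about 2 mm. A picture is of the moment at which its call begins. There is no depth.
- workorder.sign_off(): hands the job in; it is judged then, once.
The state is a dict: "time_s": time; "qpos": joint angles; "joint_velocities": joint speeds; "effort": joint torques, N m; "tool_pos": TCP position; "tool_rot": TCP orientation; "force": force on the tool from outside, world axes, zero at the start; "wrist_torque": the same for the moment, N m; "grip_width": finger opening in m; "grasp_force": force on a finger pad.
Only numpy, scipy, OpenCV 4.12 (cv2) and the standard library are available. Lean on these libraries where they do the work, as an engineer would, in place of code of your own. Each camera call takes 0.05 s, during which the arm holds its last target. There are 200 camera calls.

### The job

With a fingertip, gently push the manifold's selector pointer round until it points straight at the port with the open hose nozzle (the other three ports are closed with flat plugs). Only then push the lever of the feed tap round from crosswise until it lies in line with the pipe, leaving the pointer on the nozzle. Only push, do not grip or pick up anything, and leave the other things on the bench where they are.

Things in the scene. Friction and masses are not known exactly. Their poses are not given: they have to be found in the camera images.
- manifold: Hose manifold on a fixed bench stand: a round deck 196 mm across, top at z = 135 mm, with a tongue 70 mm wide along its +x (to the robot's left) to x = 170 mm, on a column. Origin: on the worktop under the round deck's centre (the selector's axis); z up. A feed pipe (18 mm thick, top at z = 154 mm) lies along the tongue from the inlet, through the tap, to the selector.
- hub (a point): On the vertical axis of the selector pointer, at the pointer's mid-height, 172 mm above the worktop.
- pointer (a joint): Turn of the selector pointer in rad: 0 = it points along the manifold's -x, to the robot's right (off, between the ports); positive anticlockwise seen from above; stops at -1.5 and +1.5. Starts within 0.12 of 0. It stays where it is left; drag about 0.12 N m (2.5 N at 48 mm).
- pointer_tip (a point): Free end of the selector pointer, 65 mm from its axis. The pointer is a level grey bar 14 mm wide (9 mm in its last 12 mm) on a round hub 36 mm across; it fills z = 163 to 181 mm above the worktop, 28 mm clear of the deck; the hub's screw stands up to z = 187 mm. Pushed best 45 to 50 mm from the axis.
- pointer_aim (a point): A point in the air on the pointer's centre line, 20 mm beyond its tip and 85 mm from its axis. Over the middle of a port when the pointer points straight at that port.
- nozzle: The one open port: an upright ribbed hose nozzle 44 mm tall, 24 mm across its foot and 17 mm above it, top at z = 179 mm. Origin: centre of its foot on the deck, 85 mm from the selector's axis. It is at one of four port places round the selector, which the pointer faces at joint values -1.15, -0.45, 0.45 and 1.15. Fixed.
- plug_a: A closed port: a flat hexagonal plug 12 mm tall and 24 mm across. Origin: centre of its foot on the deck. Fixed at another of the four port places.
- plug_b: As plug_a, at another port place.
- plug_c: As plug_a, at another port place.
- tap_axis (a point): On the vertical axis of the feed tap's lever at its mid-height, 172 mm above the worktop; at the manifold's x = 125 mm, y = 0, over the feed pipe.
- tap (a joint): Turn of the tap's lever in rad: 0 = shut, lever crosswise to the pipe, along the manifold's +y (towards the robot); grows anticlockwise seen from above; 1.57 = open, lever in line with the pipe and pointing at the selector; stop at 1.72. Starts between 0 and 0.15, stays where it is left; drag about 0.12 N m.
- tap_tip (a point): Free end of the tap's lever, 70 mm from its axis. The lever is a level grey bar 14 mm wide with a round end 18 mm across and a hub 28 mm across; it fills z = 164 to 180 mm above the worktop. Pushed best about 48 mm from the axis.
- red_bottle: Bystander: small media bottle with a screw cap, 40 mm across, 60 mm tall, standing loose on the worktop on the robot's side of the stand's foot. Origin: centre of its underside.
- petri: Bystander: petri dish, 92 mm across, 15 mm tall, on the worktop. Origin: centre of its underside.
- timer: Bystander: countdown timer, 58x66x15 mm, on the worktop. Origin: centre of its underside.
- coverslips: Bystander: clear coverslip box 36x80x15 mm, on the worktop behind the stand's foot. Origin: centre of its underside.
- culture_flask: Bystander: flat culture flask, 98x50x27 mm, lying on the worktop. Origin: centre of its underside.
- media_bottle: Bystander: media bottle 50 mm across, 95 mm tall, standing on the worktop. Origin: centre of its underside.

How it is judged:
By the outcome, as a careful person would: the job done as asked, in the order asked, and still so for the second after the job is handed in, with the robot touching nothing.
It also fails if it takes over 38 s, if anything falls off the work surface, if the arm or the gripper's body presses on something with over 40 N, if the wrist force passes 120 N, or if a joint passes its speed limit or range.

## Working session

There is one attempt and no reset: what is moved stays moved. The work goes in short steps, Python scripts to look and compute and a tool call to move; the robot and the scene stay as the last step left them, time stands still between calls to the robot, and variables do not carry over. Pictures are saved under pics/ and viewed, at most 10 in all, crops included, and the job is handed in when it is done.

Besides the shell and the picture viewer there is one more tool, called after "Call:" as name(argument=value, ...) on one line, values as JSON. drive_tool: Moves the arm, as the interface text tells. Its arguments: {"type":"object","properties":{"moves":{"type":"array"},"force":{"type":"number"}},"required":["moves"]}

```bash
mkdir -p pics; python3 - <<'E'
from cell import sensors, vision, env
import cv2, numpy as np
for n in ("scene","top"):
    d=vision.read_camera(n); im=d["image"]
    cv2.imwrite(f"pics/{n}0.png",cv2.resize(im[:,:,::-1],None,fx=1.5,fy=1.5,interpolation=cv2.INTER_CUBIC)); np.save(f"pics/{n}0.npy",im)
    print(n,{k:np.round(d[k],4).tolist() for k in d if k!="image"}, "campos",np.round(-d["R"].T@d["t"],3))
o=sensors.get_obs();print(o["time_s"],o["tool_pos"],o["tool_rot"],o["grip_width"])
E
```

```text
scene {'fx': 348.1551, 'fy': 348.1551, 'cx': 257.1926, 'cy': 198.4517, 'k1': 0.0017, 'R': [[-0.774, -0.6326, 0.026], [-0.2906, 0.3185, -0.9023], [0.5625, -0.7059, -0.4303]], 't': [0.326, 0.2576, 0.7823]} campos [-0.113  0.676  0.561]
top {'fx': 387.7348, 'fy': 387.7348, 'cx': 254.1426, 'cy': 191.2001, 'k1': 0.0341, 'R': [[-0.0069, -1.0, -0.0052], [-0.9961, 0.0074, -0.0883], [0.0884, 0.0045, -0.9961]], 't': [-0.0132, 0.4754, 1.0304]} campos [ 0.382 -0.021  1.068]
0.1 [0.19186414 0.62052322 0.22957849] [-1.79900631e+02  7.12719017e-03  1.62826365e+02] 0.08709310611716596
```

View pics/scene0.png

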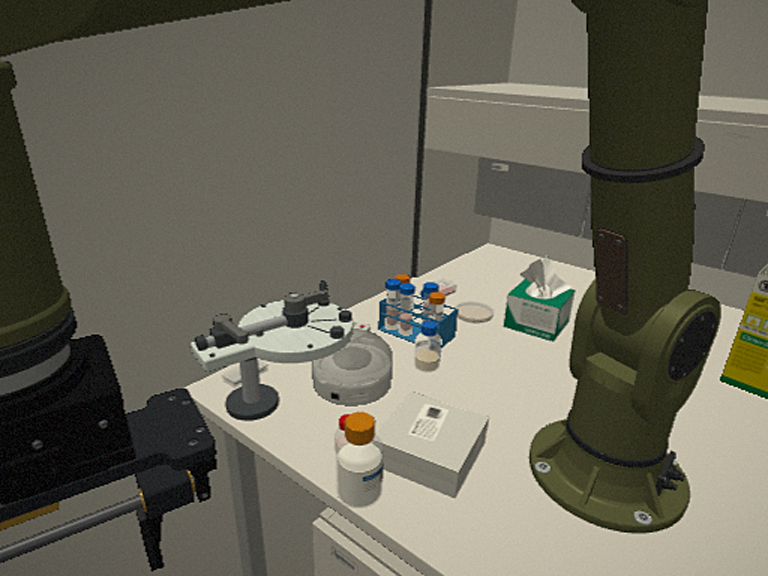

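View pics/top0.png

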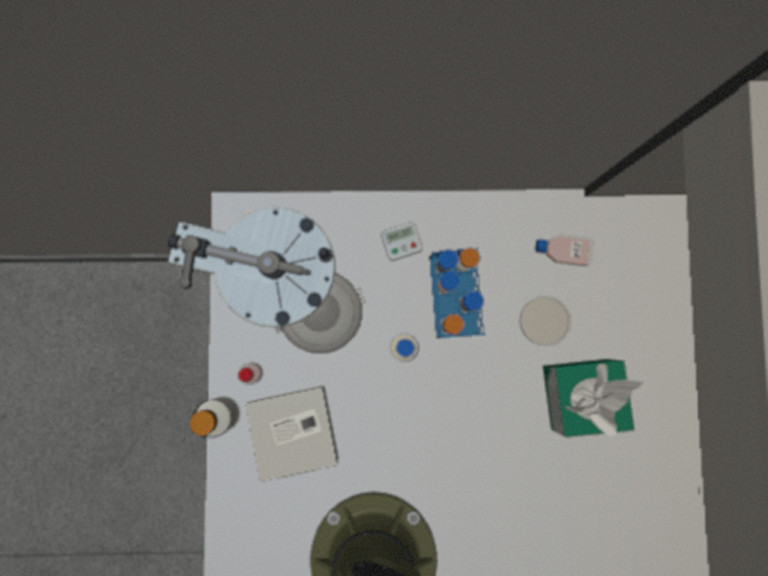

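The manifold is at the left. In the top picture (768 px wide) the hub is near (270,263) and the tap hub near (190,243). The lever points down to (187,283) and the pointer goes right to (308,271). The tall port at (326,254) is the nozzle, standing upright at (322,288) in the scene view; that puts it at joint +0.45. Next I'll take crops for exact measurement.

```bash
python3 - <<'E'
import cv2, numpy as np
a=np.load("pics/top0.npy")[130:225,105:235,::-1]; b=np.load("pics/scene0.npy")[180:260,120:250,::-1]
a=cv2.resize(a,None,fx=6,fy=6,interpolation=cv2.INTER_CUBIC); b=cv2.resize(b,None,fx=6,fy=6,interpolation=cv2.INTER_CUBIC)
f=lambda i:np.clip(i*1.5,0,255).astype(np.uint8)
cv2.imwrite("pics/tc.png",f(a));cv2.imwrite("pics/sc.png",f(b))
E
```

```text
(no output)
```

View pics/tc.png

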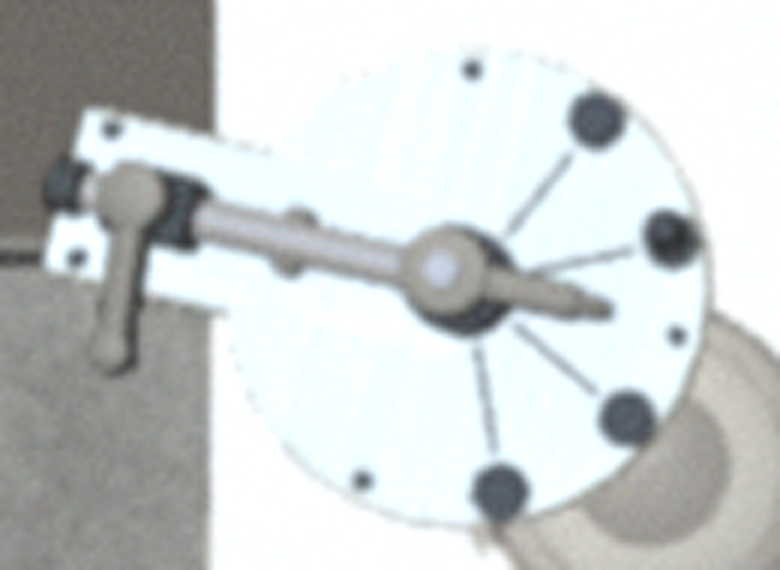

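View pics/sc.png

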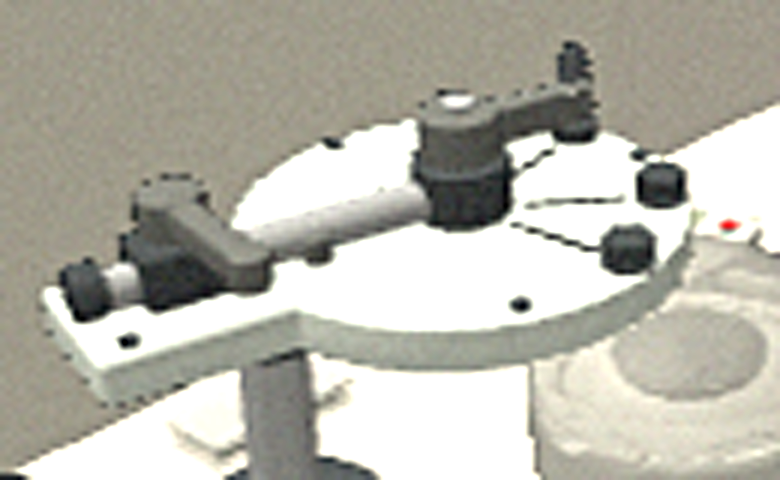

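The top crop shows the nozzle at (670,237), with a dark bore; the plugs are at (597,120), (628,418) and (499,492). In the scene crop the nozzle top is at (573,47), the screw at (457,101), the tap hub at (170,187) and the lever end at (250,270). I'll triangulate these.

```bash
cat > geo.py <<'E'
import cv2, numpy as np
from cell import vision
O={"top":(105,130),"scene":(120,180)}
D={}
def cam(n):
    if n not in D: D[n]=vision.read_camera(n)
    return D[n]
def ray(n,u,v,crop=True,s=6):
    d=cam(n)
    if crop: u=O[n][0]+(u+.5)/s-.5; v=O[n][1]+(v+.5)/s-.5
    K=np.array([[d["fx"],0,d["cx"]],[0,d["fy"],d["cy"]],[0,0,1]])
    x,y=cv2.undistortPoints(np.array([[[u,v]]],float),K,np.array([d["k1"],0,0,0.]))[0,0]
    r=d["R"].T@np.array([x,y,1]); return -d["R"].T@d["t"], r/np.linalg.norm(r)
def plane(n,u,v,z,**k):
    c,r=ray(n,u,v,**k); return c+r*(z-c[2])/r[2]
def tri(p,q):
    c1,r1=ray("top",*p); c2,r2=ray("scene",*q)
    s=np.linalg.lstsq(np.c_[r1,-r2],c2-c1,rcond=None)[0]
    a,b=c1+s[0]*r1,c2+s[1]*r2; return (a+b)/2, np.linalg.norm(a-b)
E
python3 - <<'E'
from geo import *
np.set_printoptions(precision=4,suppress=True)
T=lambda n,p,q:print(n,*tri(p,q))
T("screw",(437,267),(457,101));T("taphub",(131,195),(170,187));T("nozzle",(670,237),(573,47))
T("levertip",(111,357),(248,268));T("plug-.45",(628,418),(661,172));T("plug-1.15",(499,492),(628,235))
P=lambda u,v,z:plane("top",u,v,z)[:2]
hub=P(437,267,.187);tap=P(131,195,.18);lt=P(109,368,.172);pt=P(610,310,.174);nz=P(670,237,.179)
ports=[P(499,492,.147),P(628,418,.147),nz,P(597,120,.147)]
ang=lambda a,b:np.arctan2(*(b-a)[::-1])
print("hub",hub,"tap",tap,np.linalg.norm(tap-hub)); print("lt",lt,np.linalg.norm(lt-tap),"pt",pt,np.linalg.norm(pt-hub))
yaw=ang(hub,tap);print("yaw",yaw)
nom=[-1.15,-.45,.45,1.15]
for p,n in zip(ports,nom): print(n,p,np.linalg.norm(p-hub),ang(hub,p)-n-np.pi*0, "yaw est",np.angle(np.exp(1j*(ang(hub,p)-n+np.pi))))
print("pointer",np.angle(np.exp(1j*(ang(hub,pt)-yaw-np.pi))),"tap",np.angle(np.exp(1j*(ang(tap,lt)-yaw-np.pi/2))))
E
```

```text
screw [0.5001 0.1571 0.1859] 0.0032542149250840875
taphub [0.5301 0.2762 0.1809] 0.0017648358115607563
nozzle [0.5147 0.0712 0.1778] 0.0031554626850236766
levertip [0.4688 0.2859 0.1723] 0.0006480339348786314
plug-.45 [0.4455 0.0898 0.1455] 0.0006534473854123359
plug-1.15 [0.4163 0.1406 0.1459] 0.0010249974876925254
hub [0.5012 0.158 ] tap [0.5309 0.2773] 0.12287273658059725
lt [0.4648 0.2869] 0.06680494371487175 pt [0.4857 0.0937] 0.0662058546736245
yaw 1.3267717468742342
-1.15 [0.4167 0.1407] 0.08626411480185084 -1.7896679547615748 yaw est 1.3519246988282183
-0.45 [0.4456 0.0898] 0.08796824123325776 -1.8043168110416719 yaw est 1.3372758425481213
0.45 [0.5133 0.07  ] 0.08887366288488922 -1.8842535523978223 yaw est 1.2573391011919708
1.15 [0.5656 0.1026] 0.08494689598786348 -1.8607133819859505 yaw est 1.2808792716038426
pointer 0.007884272334345322 tap 0.09834929985263341
```

```bash
python3 - <<'E'
from geo import *
from scipy.optimize import least_squares
P=lambda u,v,z:plane("top",u,v,z)[:2]
W=np.array([P(437,267,.187),P(131,195,.18),P(499,492,.147),P(628,418,.147),P(670,237,.179),P(597,120,.147),P(470,70,.136),P(362,480,.136)])
a=np.array([-1.15,-.45,.45,1.15])+np.pi
M=np.r_[[[0,0],[.125,0]],.085*np.c_[np.cos(a),np.sin(a)]]
def f(p,n=6):
    R=np.array([[np.cos(p[2]),-np.sin(p[2])],[np.sin(p[2]),np.cos(p[2])]]); return (M@R.T+p[:2]-W[:6])
s=least_squares(lambda p:f(p).ravel(),[.5,.157,1.32]);print(s.x,"\n",np.round(f(s.x)*1e3,1))
h=s.x[:2];y=s.x[2]
for t in ((610,310),): 
  p=P(*t,.176);print("pointer",np.arctan2(*(p-h)[::-1])-y+np.pi)
def w(x,yy):return h+np.array([x*np.cos(y)-yy*np.sin(y),x*np.sin(y)+yy*np.cos(y)])
print("tap",w(.125,0))
E
```

```text
[0.49965203 0.15545524 1.31542155] 
 [[-1.5 -2.6]
 [ 0.3 -0.9]
 [-0.9  0.7]
 [-1.1  0.9]
 [ 2.8  2.1]
 [ 0.4 -0.3]]
pointer 0.0308147575634381
tap [0.53122804 0.27640132]
```

```bash
cat > plan.py <<'E'
import numpy as np
from cell import sensors
HUB=np.array([.4997,.1560]);YAW=1.318
TAP=HUB+.125*np.array([np.cos(YAW),np.sin(YAW)])
def pose(c,phi,gap,r=.048,hw=.007+.0095):
    "pusher centre and wanted tool-y line angle, behind (clockwise of) a bar at world angle phi"
    u=np.array([np.cos(phi),np.sin(phi)]);n=np.array([-u[1],u[0]])
    return c+r*u-(hw+gap)*n
def ptr(t,gap,**k): return pose(HUB,YAW+np.pi+t,gap,**k), YAW+t   # tool-y angle (mod pi)
def tap(t,gap,**k): return pose(TAP,YAW+np.pi/2+t,gap,hw=.0165,**k), YAW-np.pi/2+t
def rows(ps):
    "ps: list of (xy,yangle,z) -> tool shift mm and rz"
    o=sensors.get_obs();p=o["tool_pos"];w=np.radians(o["tool_rot"][2]);w0=w-np.pi/2
    X=np.array([np.cos(w),np.sin(w)]);Y=np.array([np.sin(w),-np.cos(w)])
    print("now",o["time_s"],np.round(p,4),np.round(o["tool_rot"],2),"F",np.round(o["force"],1),"q",np.round(o["qpos"],0))
    for xy,a,z in ps:
        d=xy-p[:2]; print("x %.1f y %.1f z %.1f rz %.3f"%(d@X*1e3,d@Y*1e3,(p[2]-z)*1e3,-(a-w0)), "world",np.round(xy,3))
E
python3 -c "
from plan import *
rows([(*ptr(.03,.02),.23),(*ptr(.03,.02),.175)])"
```

```text
now 0.25 [0.1919 0.6208 0.23  ] [-179.95    0.    162.83] F [-0.3  0.9 -0.7] q [-72.  18.  -4.  83.   1.  79.  -3.]
x -398.6 y -403.8 z 0.0 rz -0.077 world [0.453 0.117]
x -398.6 y -403.8 z 55.0 rz -0.077 world [0.453 0.117]
```

Call:
drive_tool(moves=[{"x":-40,"y":-40,"z":0,"fingers":1},{"x":-80,"y":-81,"z":0,"fingers":1},{"x":-120,"y":-122,"z":0,"fingers":1},{"x":-160,"y":-162,"z":0,"fingers":1},{"x":-200,"y":-203,"z":0,"fingers":1},{"x":-240,"y":-243,"z":0,"fingers":1},{"x":-280,"y":-284,"z":0,"fingers":1},{"x":-320,"y":-324,"z":0,"fingers":1},{"x":-360,"y":-365,"z":0,"fingers":1},{"x":-398,"y":-404,"z":0,"rz":-0.077,"fingers":1},{"x":-398,"y":-404,"z":0,"rz":-0.077,"fingers":1},{"x":-398,"y":-404,"z":0,"rz":-0.077,"fingers":1},{"x":-398,"y":-404,"z":0,"rz":-0.077,"fingers":1},{"x":-398,"y":-404,"z":0,"rz":-0.077,"fingers":1}], force=10)

```text
invalid input at $.moves[0]: expected keys x, y, z, rx, ry, rz, fingers
```

Call:
drive_tool(moves=[{"x":-40,"y":-40,"z":0,"rx":0,"ry":0,"rz":0,"fingers":1},{"x":-80,"y":-81,"z":0,"rx":0,"ry":0,"rz":0,"fingers":1},{"x":-120,"y":-122,"z":0,"rx":0,"ry":0,"rz":0,"fingers":1},{"x":-160,"y":-162,"z":0,"rx":0,"ry":0,"rz":0,"fingers":1},{"x":-200,"y":-203,"z":0,"rx":0,"ry":0,"rz":0,"fingers":1},{"x":-240,"y":-243,"z":0,"rx":0,"ry":0,"rz":0,"fingers":1},{"x":-280,"y":-284,"z":0,"rx":0,"ry":0,"rz":0,"fingers":1},{"x":-320,"y":-324,"z":0,"rx":0,"ry":0,"rz":0,"fingers":1},{"x":-360,"y":-365,"z":0,"rx":0,"ry":0,"rz":0,"fingers":1},{"x":-398,"y":-404,"z":0,"rx":0,"ry":0,"rz":-0.077,"fingers":1},{"x":-398,"y":-404,"z":0,"rx":0,"ry":0,"rz":-0.077,"fingers":1},{"x":-398,"y":-404,"z":0,"rx":0,"ry":0,"rz":-0.077,"fingers":1},{"x":-398,"y":-404,"z":0,"rx":0,"ry":0,"rz":-0.077,"fingers":1},{"x":-398,"y":-404,"z":0,"rx":0,"ry":0,"rz":-0.077,"fingers":1}], force=10)

```text
time_s: 2.0
tool_pos: [0.4525, 0.1186, 0.2305]
tool_rot: [-180.0, -0.0, 167.4]
force: [-0.1, -0.6, -0.4]
grip_width: 0.0001
grasp_force: 0.0
```

Next: work out the descent and the arc, and look at the scene camera from here.

```bash
python3 - <<'E'
from plan import *
from cell import vision
import cv2
im=vision.read_camera("scene")["image"][120:270,110:280,::-1]
cv2.imwrite("pics/s1.png",cv2.resize(np.clip(im*1.5,0,255).astype(np.uint8),None,fx=4,fy=4,interpolation=cv2.INTER_CUBIC))
rows([(*ptr(.03,.02),.175),(*ptr(.03,.01),.175)]+[(*ptr(t,.0),.175) for t in (.03,.1,.15,.2,.25,.3,.33,.36,.4,.45)])
E
```

```text
now 2.05 [0.4526 0.1185 0.2305] [-180.     -0.    167.34] F [ 0.1 -0.1  0.1] q [-42.  -5.  23. 109.   2.  76.  58.]
x -1.2 y -1.0 z 55.5 rz 0.002 world [0.453 0.117]
x -11.2 y -1.0 z 55.5 rz 0.002 world [0.463 0.115]
x -21.2 y -1.0 z 55.5 rz 0.002 world [0.473 0.113]
x -24.6 y -2.1 z 55.5 rz -0.068 world [0.476 0.111]
x -27.0 y -2.6 z 55.5 rz -0.118 world [0.478 0.11 ]
x -29.5 y -3.1 z 55.5 rz -0.168 world [0.481 0.109]
x -32.0 y -3.5 z 55.5 rz -0.218 world [0.483 0.108]
x -34.6 y -3.7 z 55.5 rz -0.268 world [0.485 0.107]
x -36.1 y -3.8 z 55.5 rz -0.298 world [0.487 0.107]
x -37.6 y -3.8 z 55.5 rz -0.328 world [0.488 0.107]
x -39.6 y -3.8 z 55.5 rz -0.368 world [0.49  0.106]
x -42.2 y -3.6 z 55.5 rz -0.418 world [0.493 0.106]
```

View pics/s1.png

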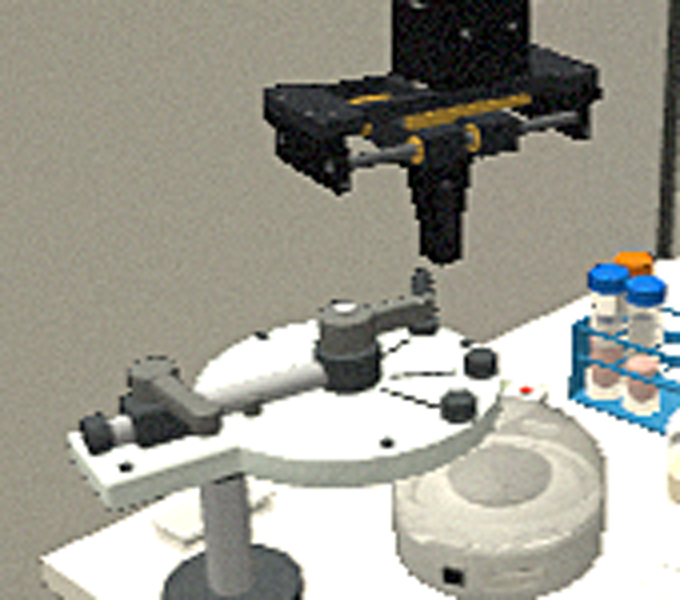

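The closed fingertip is at (440,250) in the crop, slim, over the robot side of the pointer, and the way down is clear. I'll descend and push part of the way.

Call:
drive_tool(moves=[{"x":-1,"y":-1,"z":30,"rx":0,"ry":0,"rz":0,"fingers":1},{"x":-1,"y":-1,"z":55,"rx":0,"ry":0,"rz":0,"fingers":1},{"x":-1,"y":-1,"z":55,"rx":0,"ry":0,"rz":0,"fingers":1},{"x":-11,"y":-1,"z":55,"rx":0,"ry":0,"rz":0,"fingers":1},{"x":-16,"y":-1,"z":55,"rx":0,"ry":0,"rz":0,"fingers":1},{"x":-21,"y":-1,"z":55,"rx":0,"ry":0,"rz":0,"fingers":1},{"x":-24.5,"y":-2,"z":55,"rx":0,"ry":0,"rz":-0.07,"fingers":1},{"x":-27,"y":-2.5,"z":55,"rx":0,"ry":0,"rz":-0.12,"fingers":1},{"x":-29.5,"y":-3,"z":55,"rx":0,"ry":0,"rz":-0.17,"fingers":1},{"x":-32,"y":-3.5,"z":55,"rx":0,"ry":0,"rz":-0.22,"fingers":1},{"x":-34.5,"y":-3.7,"z":55,"rx":0,"ry":0,"rz":-0.27,"fingers":1},{"x":-37.5,"y":-3.8,"z":55,"rx":0,"ry":0,"rz":-0.33,"fingers":1},{"x":-37.5,"y":-3.8,"z":55,"rx":0,"ry":0,"rz":-0.33,"fingers":1}])

```text
time_s: 3.68
tool_pos: [0.4886, 0.1057, 0.1758]
tool_rot: [180.0, -0.0, -173.9]
force: [-2.3, 0.5, 0.8]
grip_width: 0.0005
grasp_force: 1.1
```

```bash
python3 - <<'E'
from plan import *
from cell import vision
import cv2
a=vision.read_camera("scene")["image"][180:260,150:250,::-1]; b=vision.read_camera("top")["image"][130:225,105:235,::-1]
f=lambda i,s:cv2.resize(np.clip(i*1.5,0,255).astype(np.uint8),None,fx=s,fy=s,interpolation=cv2.INTER_CUBIC)
A=f(a,4);B=f(b,3);H=max(A.shape[0],B.shape[0])
A=cv2.copyMakeBorder(A,0,H-A.shape[0],0,0,0);B=cv2.copyMakeBorder(B,0,H-B.shape[0],0,0,0)
cv2.imwrite("pics/s2.png",np.hstack([A,B]))
rows([(*ptr(.45,0),.175)])
E
```

```text
now 3.775 [0.4886 0.1056 0.1757] [ 1.7999e+02 -1.0000e-02 -1.7391e+02] F [-3.4  0.5  1.6] q [-40.   2.  25. 109.  -1.  69.  82.]
x -4.3 y -0.4 z 0.7 rz -6.374 world [0.493 0.106]
```

View pics/s2.png

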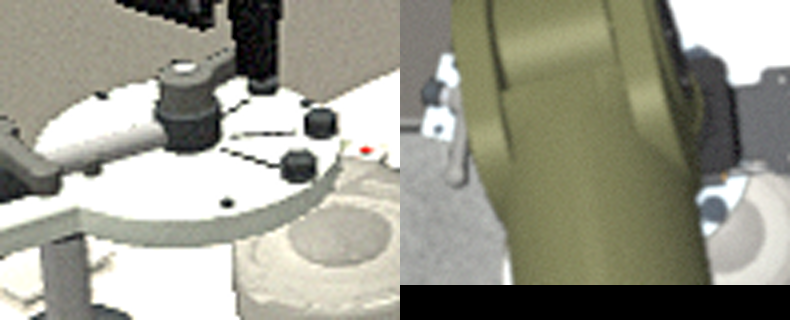

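The fingertip is against the pointer (about 3 N), with the pointer turned well towards the nozzle; the top view is blocked by the arm. I'll go nearly to the goal, back off and lift, then look.

Call:
drive_tool(moves=[{"x":-1.5,"y":-0.2,"z":0,"rx":0,"ry":0,"rz":-0.03,"fingers":1},{"x":-3,"y":-0.3,"z":0,"rx":0,"ry":0,"rz":-0.06,"fingers":1},{"x":-3,"y":-0.3,"z":0,"rx":0,"ry":0,"rz":-0.06,"fingers":1},{"x":12,"y":0,"z":0,"rx":0,"ry":0,"rz":-0.06,"fingers":1},{"x":27,"y":0,"z":0,"rx":0,"ry":0,"rz":-0.06,"fingers":1},{"x":27,"y":0,"z":-40,"rx":0,"ry":0,"rz":-0.06,"fingers":1},{"x":27,"y":0,"z":-70,"rx":0,"ry":0,"rz":-0.06,"fingers":1},{"x":27,"y":0,"z":-70,"rx":0,"ry":0,"rz":-0.06,"fingers":1}])

```text
time_s: 4.78
tool_pos: [0.4626, 0.1031, 0.2481]
tool_rot: [179.9, 0.3, -170.4]
force: [-0.2, 0.4, 0.3]
grip_width: 0.0001
grasp_force: 0.0
```

```bash
python3 - <<'E'
from plan import *
from cell import vision
import cv2
a=vision.read_camera("scene")["image"]; np.save("pics/s3.npy",a)
a=a[170:240,180:260,::-1]
cv2.imwrite("pics/s3.png",cv2.resize(np.clip(a*1.5,0,255).astype(np.uint8),None,fx=8,fy=8,interpolation=cv2.INTER_CUBIC))
E
```

```text
(no output)
```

View pics/s3.png

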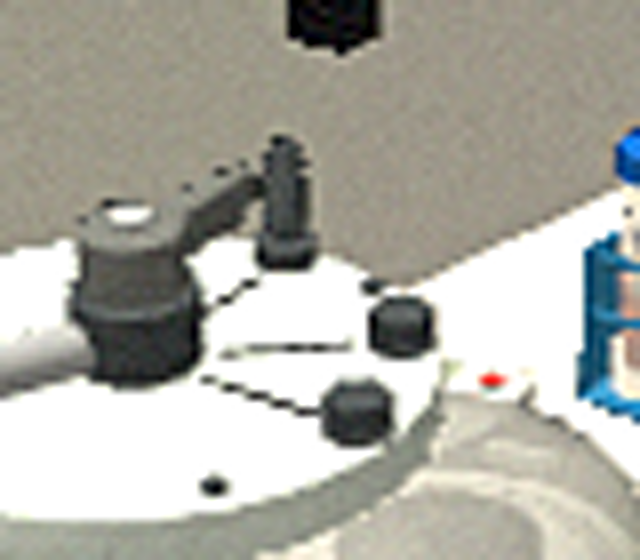

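The pointer (tip about (258,172) in the crop) is close to the nozzle (top at (284,138)), but this angle is too oblique to judge the alignment. I'll move the arm towards the tap's approach side, which also clears the top view.

```bash
python3 - <<'E'
from plan import *
rows([(*tap(.1,.025),.25),(*tap(.1,.025),.175)])
E
```

```text
now 4.825 [0.4618 0.1028 0.2464] [ 1.7993e+02  1.5000e-01 -1.7040e+02] F [ 0.  -0.3 -0.2] q [-41.  -5.  24. 107.   2.  78.  82.]
x -64.8 y 214.7 z -3.6 rz -4.392 world [0.49  0.325]
x -64.8 y 214.7 z 71.4 rz -4.392 world [0.49  0.325]
```

Call:
drive_tool(moves=[{"x":-5,"y":20,"z":0,"rx":0,"ry":0,"rz":0.17,"fingers":1},{"x":-11,"y":40,"z":0,"rx":0,"ry":0,"rz":0.34,"fingers":1},{"x":-17,"y":60,"z":0,"rx":0,"ry":0,"rz":0.51,"fingers":1},{"x":-23,"y":80,"z":0,"rx":0,"ry":0,"rz":0.68,"fingers":1},{"x":-29,"y":100,"z":0,"rx":0,"ry":0,"rz":0.85,"fingers":1},{"x":-35,"y":120,"z":0,"rx":0,"ry":0,"rz":1.02,"fingers":1},{"x":-41,"y":140,"z":0,"rx":0,"ry":0,"rz":1.19,"fingers":1},{"x":-47,"y":160,"z":0,"rx":0,"ry":0,"rz":1.36,"fingers":1},{"x":-53,"y":180,"z":0,"rx":0,"ry":0,"rz":1.53,"fingers":1},{"x":-59,"y":200,"z":0,"rx":0,"ry":0,"rz":1.7,"fingers":1},{"x":-65,"y":215,"z":0,"rx":0,"ry":0,"rz":1.87,"fingers":1},{"x":-65,"y":215,"z":0,"rx":0,"ry":0,"rz":1.89,"fingers":1},{"x":-65,"y":215,"z":0,"rx":0,"ry":0,"rz":1.89,"fingers":1}])

```text
time_s: 6.45
tool_pos: [0.4897, 0.3243, 0.2448]
tool_rot: [-180.0, 0.1, 81.4]
force: [1.0, -0.0, 0.3]
grip_width: 0.0003
grasp_force: 0.0
```

```bash
python3 - <<'E'
from plan import *
from cell import vision
import cv2
a=vision.read_camera("scene")["image"][160:260,120:250,::-1]; b=vision.read_camera("top")["image"]; np.save("pics/t4.npy",b); b=b[130:225,105:235,::-1]
f=lambda i,s:cv2.resize(np.clip(i*1.5,0,255).astype(np.uint8),None,fx=s,fy=s,interpolation=cv2.INTER_CUBIC)
A=f(a,3);B=f(b,3);H=max(A.shape[0],B.shape[0])
A=cv2.copyMakeBorder(A,0,H-A.shape[0],0,0,0);B=cv2.copyMakeBorder(B,0,H-B.shape[0],0,0,0)
cv2.imwrite("pics/s4.png",np.hstack([A,B]))
rows([])
E
```

```text
now 6.55 [0.4901 0.3243 0.2453] [-1.7999e+02  3.0000e-02  8.1320e+01] F [ 0.4 -0.   0.3] q [-51.  10.  18.  92.  -3.  78. -42.]
```

View pics/s4.png

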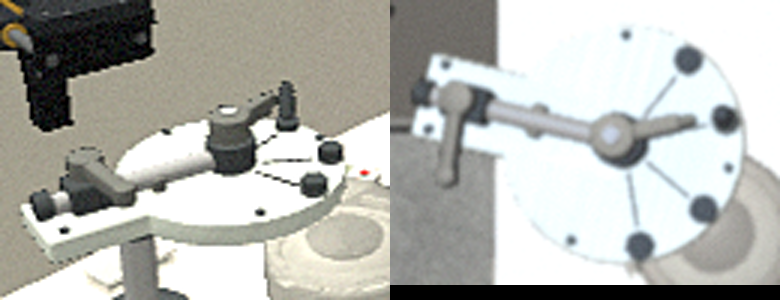

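The top view is now clear: the pointer runs from (613,133) to its tip (693,121), close to the nozzle at (724,118). I'll measure its angle from a colour mask.

```bash
cat > ang.py <<'E'
from geo import *
import sys
def bar(im,c,z,lo,hi,phi0,win=.35):
    "angle of a warm grey bar about c: ray every pixel onto z, keep warm pixels in the annulus near phi0"
    im=cv2.GaussianBlur(im,(3,3),0).astype(float)
    pts=[]
    for v in range(135,222):
        for u in range(108,232):
            R,G,B=im[v,u]
            if R>=B+3 and 40<R<150:
                p=plane("top",u,v,z,crop=False)[:2]-c; r=np.hypot(*p)
                a=np.angle(np.exp(1j*(np.arctan2(p[1],p[0])-phi0)))
                if lo<r<hi and abs(a)<win: pts.append(p)
    pts=np.array(pts); m=pts.mean(0); d=np.linalg.svd(pts-m)[2][0]; d*=np.sign(d@m)
    return len(pts), np.arctan2(*m[::-1]), np.arctan2(*d[::-1]), m, d
E
python3 - <<'E'
from ang import *
from plan import HUB,YAW
im=np.load("pics/t4.npy"); print(im[171,220], im[173,213:224].tolist())
old=np.load("pics/top0.npy")
for n,i,t in (("start",old,.03),("now",im,.43)):
    k,am,ad,m,d=bar(i,HUB,.181,.024,.064,YAW+np.pi+t); w=lambda a:np.angle(np.exp(1j*(a-YAW-np.pi)))
    aim=HUB+m+d*(.085-m@d)
    print(n,k,"by mean",w(am),"by axis",w(ad),"aim",aim,"offset of axis from hub",np.cross(d,-m))
print("nozzle",plane("top",670,237,.179)[:2], HUB+.085*np.array([np.cos(YAW+np.pi+.45),np.sin(YAW+np.pi+.45)]))
E
```

```text
[61 65 67] [[120, 131, 135], [87, 96, 98], [69, 73, 76], [60, 66, 68], [66, 69, 72], [67, 72, 75], [80, 87, 91], [113, 121, 124], [137, 145, 147], [131, 137, 137], [141, 144, 143]]
start 24 by mean 0.03904853324219217 by axis 0.020818663801980965 aim [0.48079739 0.07312586] offset of axis from hub -0.0006567040716220071
now 24 by mean 0.4657036695248256 by axis 0.4616664631885013 aim [0.51747168 0.07287846] offset of axis from hub -0.00014978232903042552
nozzle [0.51329375 0.06997248] [0.51635388 0.07264745]<stdin>:8: DeprecationWarning: Arrays of 2-dimensional vectors are deprecated. Use arrays of 3-dimensional vectors instead. (deprecated in NumPy 2.0)
```

Pointer aim is within about 1–2 mm of the nozzle centre line (joint ≈ 0.46 against 0.45), so it's good. Next, the tap arc.

```bash
python3 - <<'E'
from plan import *
rows([(*tap(.1,.025),.175),(*tap(.1,.012),.175)]+[(*tap(t,.0),.175) for t in np.arange(.1,1.55,.1)])
E
```

```text
now 6.6 [0.4902 0.3244 0.2455] [-1.80e+02  1.00e-02  8.13e+01] F [-0.  -0.5 -0.2] q [-51.  10.  18.  92.  -3.  78. -42.]
x 0.9 y -0.5 z 70.5 rz 0.001 world [0.49  0.325]
x -12.1 y -0.5 z 70.5 rz 0.001 world [0.488 0.313]
x -24.1 y -0.5 z 70.5 rz 0.001 world [0.486 0.301]
x -29.0 y -1.9 z 70.5 rz -0.099 world [0.484 0.296]
x -34.0 y -2.8 z 70.5 rz -0.199 world [0.482 0.291]
x -39.0 y -3.2 z 70.5 rz -0.299 world [0.481 0.286]
x -44.1 y -3.1 z 70.5 rz -0.399 world [0.48  0.281]
x -49.1 y -2.5 z 70.5 rz -0.499 world [0.48  0.276]
x -54.1 y -1.4 z 70.5 rz -0.599 world [0.481 0.271]
x -58.9 y 0.1 z 70.5 rz -0.699 world [0.481 0.266]
x -63.6 y 2.2 z 70.5 rz -0.799 world [0.483 0.261]
x -68.0 y 4.7 z 70.5 rz -0.899 world [0.485 0.257]
x -72.1 y 7.6 z 70.5 rz -0.999 world [0.487 0.252]
x -75.9 y 11.0 z 70.5 rz -1.099 world [0.49  0.248]
x -79.4 y 14.7 z 70.5 rz -1.199 world [0.493 0.244]
x -82.5 y 18.7 z 70.5 rz -1.299 world [0.496 0.24 ]
x -85.1 y 23.0 z 70.5 rz -1.399 world [0.5   0.237]
```

Call:
drive_tool(moves=[{"x":1,"y":0,"z":35,"rx":0,"ry":0,"rz":0,"fingers":1},{"x":1,"y":0,"z":70,"rx":0,"ry":0,"rz":0,"fingers":1},{"x":1,"y":0,"z":70,"rx":0,"ry":0,"rz":0,"fingers":1},{"x":-12,"y":-0.5,"z":70,"rx":0,"ry":0,"rz":0,"fingers":1},{"x":-18,"y":-0.5,"z":70,"rx":0,"ry":0,"rz":0,"fingers":1},{"x":-24,"y":-0.5,"z":70,"rx":0,"ry":0,"rz":0,"fingers":1},{"x":-29,"y":-2,"z":70,"rx":0,"ry":0,"rz":-0.1,"fingers":1},{"x":-34,"y":-3,"z":70,"rx":0,"ry":0,"rz":-0.2,"fingers":1},{"x":-39,"y":-3,"z":70,"rx":0,"ry":0,"rz":-0.3,"fingers":1},{"x":-44,"y":-3,"z":70,"rx":0,"ry":0,"rz":-0.4,"fingers":1},{"x":-49,"y":-2.5,"z":70,"rx":0,"ry":0,"rz":-0.5,"fingers":1},{"x":-54,"y":-1.5,"z":70,"rx":0,"ry":0,"rz":-0.6,"fingers":1},{"x":-59,"y":0,"z":70,"rx":0,"ry":0,"rz":-0.7,"fingers":1},{"x":-63.5,"y":2,"z":70,"rx":0,"ry":0,"rz":-0.8,"fingers":1},{"x":-68,"y":4.5,"z":70,"rx":0,"ry":0,"rz":-0.9,"fingers":1},{"x":-72,"y":7.5,"z":70,"rx":0,"ry":0,"rz":-1.0,"fingers":1},{"x":-76,"y":11,"z":70,"rx":0,"ry":0,"rz":-1.1,"fingers":1},{"x":-79.5,"y":14.5,"z":70,"rx":0,"ry":0,"rz":-1.2,"fingers":1},{"x":-82.5,"y":18.5,"z":70,"rx":0,"ry":0,"rz":-1.3,"fingers":1},{"x":-82.5,"y":18.5,"z":70,"rx":0,"ry":0,"rz":-1.3,"fingers":1}])

```text
time_s: 9.1
tool_pos: [0.4958, 0.2414, 0.1763]
tool_rot: [179.9, -0.0, 155.7]
force: [-2.3, 1.1, 0.9]
grip_width: 0.0006
grasp_force: 1.0
```

```bash
python3 - <<'E'
from plan import *
from cell import vision
import cv2
a=vision.read_camera("scene")["image"][160:260,120:250,::-1]; b=vision.read_camera("top")["image"]; np.save("pics/t5.npy",b); b=b[130:225,105:235,::-1]
f=lambda i,s:cv2.resize(np.clip(i*1.5,0,255).astype(np.uint8),None,fx=s,fy=s,interpolation=cv2.INTER_CUBIC)
A=f(a,3);B=f(b,3);H=max(A.shape[0],B.shape[0])
A=cv2.copyMakeBorder(A,0,H-A.shape[0],0,0,0);B=cv2.copyMakeBorder(B,0,H-B.shape[0],0,0,0)
cv2.imwrite("pics/s5.png",np.hstack([A,B]))
rows([(*tap(t,.0),.175) for t in (1.4,1.45,1.5,1.53,1.57)])
E
```

```text
now 9.2 [0.4958 0.2414 0.1761] [179.95  -0.   155.69] F [-1.9  1.4  0.7] q [-42.   8.  14. 102.  -2.  70.  39.]
x -0.9 y -1.1 z 1.1 rz -0.001 world [0.496 0.24 ]
x -3.4 y -1.9 z 1.1 rz -0.051 world [0.498 0.238]
x -5.8 y -2.5 z 1.1 rz -0.101 world [0.5   0.237]
x -7.3 y -2.8 z 1.1 rz -0.131 world [0.501 0.236]
x -9.3 y -3.2 z 1.1 rz -0.171 world [0.503 0.235]
```

View pics/s5.png

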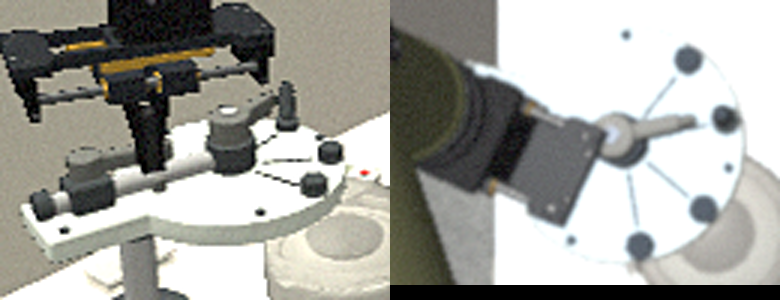

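The lever is nearly in line and the fingertip is on its robot side with about 2.5 N; the pointer is unmoved. I'll finish the arc, back off, lift and move aside.

Call:
drive_tool(moves=[{"x":-3.4,"y":-2,"z":0,"rx":0,"ry":0,"rz":-0.05,"fingers":1},{"x":-5.8,"y":-2.5,"z":0,"rx":0,"ry":0,"rz":-0.1,"fingers":1},{"x":-7.5,"y":-2.8,"z":0,"rx":0,"ry":0,"rz":-0.14,"fingers":1},{"x":-7.5,"y":-2.8,"z":0,"rx":0,"ry":0,"rz":-0.14,"fingers":1},{"x":8,"y":-1,"z":0,"rx":0,"ry":0,"rz":-0.14,"fingers":1},{"x":25,"y":0,"z":0,"rx":0,"ry":0,"rz":-0.14,"fingers":1},{"x":30,"y":0,"z":-40,"rx":0,"ry":0,"rz":-0.14,"fingers":1},{"x":30,"y":10,"z":-75,"rx":0,"ry":0,"rz":-0.14,"fingers":1},{"x":30,"y":50,"z":-75,"rx":0,"ry":0,"rz":-0.14,"fingers":1},{"x":30,"y":90,"z":-75,"rx":0,"ry":0,"rz":-0.14,"fingers":1},{"x":30,"y":130,"z":-75,"rx":0,"ry":0,"rz":-0.14,"fingers":1},{"x":30,"y":165,"z":-75,"rx":0,"ry":0,"rz":-0.14,"fingers":1},{"x":30,"y":165,"z":-75,"rx":0,"ry":0,"rz":-0.14,"fingers":1}])

```text
time_s: 10.82
tool_pos: [0.5346, 0.407, 0.2492]
tool_rot: [-180.0, -0.1, 164.0]
force: [-0.3, -0.7, -0.6]
grip_width: 0.0004
grasp_force: 0.0
```

```bash
python3 - <<'E' 2>/dev/null
from ang import *
from plan import HUB,YAW,TAP,rows
im=vision.read_camera("top")["image"]; np.save("pics/t6.npy",im)
a=vision.read_camera("scene")["image"][160:260,120:250,::-1]; b=im[130:225,105:235,::-1]
f=lambda i,s:cv2.resize(np.clip(i*1.5,0,255).astype(np.uint8),None,fx=s,fy=s,interpolation=cv2.INTER_CUBIC)
A=f(a,3);B=f(b,3);H=max(A.shape[0],B.shape[0])
A=cv2.copyMakeBorder(A,0,H-A.shape[0],0,0,0);B=cv2.copyMakeBorder(B,0,H-B.shape[0],0,0,0)
cv2.imwrite("pics/s6.png",np.hstack([A,B]))
rows([])
w=lambda a:np.angle(np.exp(1j*(a-YAW-np.pi)))
k,am,ad,m,d=bar(im,HUB,.181,.024,.064,YAW+np.pi+.45);print("ptr",k,w(am),w(ad))
for n,i,t in (("start",np.load("pics/t4.npy"),.1),("now",im,1.57)):
    k,am,ad,m,d=bar(i,TAP,.18,.02,.072,YAW+np.pi/2+t,.2);print("tap",n,k,w(am)+np.pi/2,w(ad)+np.pi/2)
E
```

```text
now 10.925 [0.5354 0.4036 0.2501] [-1.7991e+02 -1.0000e-02  1.6382e+02] F [ 0.2 -0.7  0.3] q [-47.  20.  10.  79.  -4.  81.  37.]
ptr 28 0.4624916459064654 0.4836507500259588
tap start 53 0.12989433570030018 0.07374723788261184
tap now 49 1.5797764357399215 1.5686825322753626
```

View pics/s6.png

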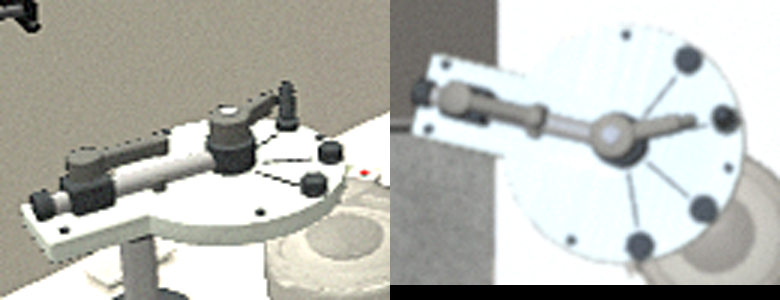

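The lever (454,100)→(535,118) now lies along the pipe at about 1.57, the pointer still faces the nozzle, and the arm is clear of everything.

```bash
python3 -c "
from cell import workorder
print(workorder.sign_off())"
```

```text
the job is handed in; nothing more can be done
None
```

The job is handed in: the selector pointer was turned onto the nozzle first (measured at about 0.46 rad, target 0.45), then the tap lever was pushed in line with the pipe (about 1.57 rad), with the arm clear at about 11 s.

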